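# Close the loaded incubation box and wedge its front up for levelling

### The arm

A 6-joint arm with a two-finger parallel gripper is mounted at the origin on a cart in front of the work surface, level with it; the furniture and walls round the work are solid. World frame = base frame: x ahead of the robot, y to its left, z up, the work surface at z = 0. Lengths are in m, angles in rad, forces in N, time in s.
With the tool pointing down it reaches from about 0.3 to 0.875 m from the base axis. Payload 6.4 kg.
Tool frame: the origin (TCP) lies between the finger pads; the fingertips stand 25 mm ahead of it and the grasp point (between the pads) lies 6 mm ahead of it; z points along the fingers, y is the line along which they close (so a half turn about z gives the same grasp; the last joint's range is limited). The gripper opens to 85 mm and grips with 20 to 120 N. Pads are 22 mm wide; open, the fingers measure 114 mm over their backs; the gripper's body (76 mm by 85 mm) begins 54 mm behind the grasp point. The pads swing forward as they close: fully open they stand 13 mm farther back than shut.
Start: joints at [-1.492, 0.181, 1.607, -0, 1.354, -0.206], TCP at [0.162, -0.552, 0.256] pointing down, gripper open.
Joint ranges: [-2.99, 2.99], [-0.89, 2.07], [0.3, 2.58], [-1.14, 4.28], [0, 2.63], [-3.12, 3.12]. Speed limits (rad/s): [2.57, 2.57, 3.01, 3.14, 3.14, 3.14].

### API

Orientations are given as a unit quaternion [w, x, y, z].
In Python, from bench import ctrl gives the robot as it stands.
- The arm moves only by the tool servo_tool, never from a script. Its argument "series" is text: rows parted by semicolons, each of 7 numbers parted by spaces: the gripper command: -1 is fully open, 1 is shut, values between are in proportion, then the shift along the tool's x, y, z in m, then the turn, a rotation vector about the tool's x, y, z in degrees. A call has 1 to 12 rows; each row is the pose to reach, as a shift and turn from the pose commanded when the call began, along the tool's axes at that moment; what a row does not reach only later rows make up. A row lasts 1/12 s, in which the tool goes at most 41.7 mm and 7.16 degrees, less where a joint would pass 70% of its speed; a pose out of reach is approached as far as the arm can. A call with a gripper value outside its range is refused whole. The fingers move at their own pace and stop on an object; the grip force is fixed at half the most. Time passes only in rows, so rows that repeat a pose let the fingers close. It gives the time, the measured TCP pose, the force, the opening and the grip force at its end, in the units of the state.
- ctrl.get_obs(): the state, without advancing time (a new reading comes with each control period).
- ctrl.camera(name): name is "scene" or "top" or "wrist"; returns a dict with "img" (384x512x3 uint8, red, green, blue), "z_map" (384x512 float32, m along the optical axis (not along the pixel's ray), 0 where there is no reading), "fovy" (degrees; the focal length in pixels is half the picture's height over the tangent of half this angle, whatever the lens; pixels are square), "cx", "cy" (the principal point, pixels), "k1" (the pictures are not rectified: a ray, as slopes to the right and down, at radius r is drawn at 1 + k1 r^2 times it, then the intrinsics apply), "extrinsics" (4x4, takes a point from camera to world coordinates); the wrist camera has in their place "T_tool_cam" (4x4, takes a point from camera to tool coordinates, whose origin is the TCP and whose axes are the flange's). Camera axes: x right, y down, z forward; pixel columns grow to the right and rows downward; lengths in m; the calibration is good to about 2 mm. A picture is of the moment at which its call begins: read the wrist's pose just before it.
- ctrl.hand_in(): hands the job in; it is judged then, once.
The state is a dict: "time_s": time; "q": joint angles; "dq": joint speeds; "joint_efforts": joint torques, N m; "eef_pos": TCP position; "eef_rot": TCP orientation; "wrist_force": force on the tool from outside, world axes, zero at the start; "torque": the same for the moment, N m; "opening": opening from 0.0 (shut) to 1.0 (fully open); "grasp_force": force on a finger pad.
Only numpy, scipy, OpenCV 4.12 (cv2) and the standard library are available. Lean on these libraries where they do the work, as an engineer would, in place of code of your own. Each camera call takes 0.05 s, during which the arm holds its last target. There are 200 camera calls.

### The job

The small white incubation box has just been loaded with its dish: shut its lid fully, then grip the aluminium levelling wedge and push its thin end along the bench under the steel bar at the front of the box until the front just lifts off the base, by about 4 mm (between 2 and 7 mm, and never overshooting 10 mm). Finish while still holding: keep the wedge gripped, lying flat on the bench and carrying the front of the box, with nothing else of the robot touching the box. Use the wedge and not the plain spacer block, and leave that block and the other things round about where they are.

Things in the scene. Friction and masses are not known exactly. Their poses are not given: they have to be found in the camera images.
- base: dark steel base, fixed to the bench: two rails 140 mm long, 20 wide, 10 high, 92 mm clear between them, joined only at the rear, so that the bench lies bare between them at the front. Origin on the bench at its centre; x points from front (robot side) to rear, y left, z up. Box and lid have the same yaw
- chamber: white plastic incubation box, 130 x 130 mm, 0.6 to 0.95 kg, hinged on the rear of the base, resting on two front feet on the rails. Walls from 14 to 54 mm above the bench. Origin on the rear pivot, 62 mm behind the base origin, 14 mm above the bench; axes as the base's at rest. Front wall's outer face 127 mm ahead of the pivot
- front_bar (a point): lowest point, mid-width, of the round steel bar (8 mm thick, 88 mm long, lying across the box) under the box just behind its front wall. At rest it is 10 mm above the bench and 56 mm in front of the base origin; how far it stands above 10 mm is the lift of the box's front
- chamber_lid (a joint): angle of the grey lid: 0 is shut, up to 1.35 rad open (front edge up and back). Stiff hinge: the lid stays where it is left, and some 1 to 3 N at its front edge shuts it
- lid_hinge (a point): middle of the lid's hinge axis, along the base's y at the rear top edge of the box, 62 mm behind the base origin, 57 mm above the bench. The lid is a plate 6 mm thick, 130 wide, reaching 127 mm from this axis; the axis lies at mid-thickness; shut, its top is 60 mm above the bench
- lid_edge (a point): middle of the lid's front edge, on its outer (upper) face, 127 mm from the hinge axis
- wedge: aluminium wedge, 28 mm wide, 0.14 kg, balanced: upright grip block 36 long (x), 46 mm high, behind it a heel 30 long, 20 high, ahead a ramp falling from 25.4 mm (22 mm ahead of the origin) to 3 mm at the nose (105 mm ahead), 0.27 mm per mm: it meets the bar when the nose is 26 mm past it. Origin on the underside below the grip's centre; x to the nose, z up. Starts on the bench left of the box
- wedge_nose (a point): middle of the lower edge of the wedge's thin end, 105 mm ahead of the wedge's origin
- spacer_block: plain spacer block, not to be used: same aluminium and same grip block and heel as the wedge, but with a flat tongue 18 mm high instead of a ramp, reaching 105 mm ahead of its origin. Origin and axes as the wedge's. It and the wedge swap places from start to start
- vial_0: glass vial with white cap, 25 mm across, 56 mm high, bystander at right; origin under its centre
- vial_1: second such vial, bystander at right near the robot; origin under its centre
- oil_bottle: small bottle with black cap, 25 mm across, 52 mm high, bystander at left; origin under its centre
- marker_a: marker pen lying on the bench at left, 135 mm long, 17 mm thick, bystander; origin under its middle, long axis its y

How it is judged:
On the way, in this order (a step that is already met when the one before it is completed fails the run):
1. the lid is fully shut while the front of the box still rests on the base (value of joint chamber_lid below 0.04 rad and z of front_bar in the frame of base below 0.0112 m), for 0.2 s.
2. the gripped wedge is under the bar and carries the front of the box clear of the base (contact force between the fingers and wedge above 1 N and contact force between wedge and chamber above 0.5 N and z of front_bar in the frame of base above 0.012 m), for 0.1 s.
At the end, for the whole second after the job is handed in: lid shut (under 0.04 rad); front bar 2 to 7 mm above its resting height, carried by the wedge, which lies flat on the bench (tilt under 0.07 rad) and is still gripped (over 1 N); neither robot nor spacer block touches the box; all at rest; bystanders within 30 mm of their starts (all of step 2 and value of joint chamber_lid below 0.04 rad and z of front_bar in the frame of base below 0.017 m and angle between wedge's own z axis and vertical below 0.07 rad and height (world z) of wedge below 0.005 m and contact force between each of the fingers, the arm and chamber below 0.5 N and contact force between spacer_block and chamber below 0.2 N and linear speed of each of chamber, wedge below 0.01 m/s and distance of each of spacer_block, vial_0, vial_1, oil_bottle, marker_a from where it was at the start of the episode below 0.03 m); the arm keeps its last pose, push and grip.
It fails at once if the front of the box is raised more than 10 mm (z of front_bar in the frame of base above 0.02 m).
It fails at once if the robot itself lifts the box (z of front_bar in the frame of base above 0.012 m and contact force between any of the fingers, the arm and chamber above 1 N).
It fails at once if the spacer block or a bystander is moved more than 30 mm (distance of any of spacer_block, vial_0, vial_1, oil_bottle, marker_a from where it was at the start of the episode above 0.03 m).
It also fails if it takes over 54 s, if anything falls off the work surface, if the arm or the gripper's body presses on something with over 40 N, if the wrist force passes 120 N, or if a joint passes its speed limit or range.

## Working session

There is one attempt and no reset: what is moved stays moved. The work goes in short steps, Python scripts to look and compute and a tool call to move; the robot and the scene stay as the last step left them, time stands still between calls to the robot, and variables do not carry over. Pictures are saved under pics/ and viewed, at most 10 in all, crops included, and the job is handed in when it is done.

Besides the shell and the picture viewer there is one more tool, called after ">>>" by a JSON object that holds its "api" and its "payload", one argument or row to a line. servo_tool: Moves the arm, as the interface text tells. Its arguments: {"type":"object","properties":{"series":{"type":"string"}},"required":["series"]}

```bash
mkdir -p pics
cat > h.py <<'E'
import numpy as np, cv2
from bench import ctrl
from scipy.spatial.transform import Rotation as R
def pose():
    o=ctrl.get_obs(); q=o["eef_rot"]; T=np.eye(4); T[:3,:3]=R.from_quat([q[1],q[2],q[3],q[0]]).as_matrix(); T[:3,3]=o["eef_pos"]; return T
def snap(n,f):
    T=pose(); c=ctrl.camera(n); c["E"]=c["extrinsics"] if "extrinsics" in c else T@c["T_tool_cam"]
    cv2.imwrite(f"pics/{f}.png",c["img"][:,:,::-1]); np.save(f"{f}.npy",c,allow_pickle=True); return c
def load(f): return np.load(f"{f}.npy",allow_pickle=True).item()
def cloud(c):
    h,w=c["z_map"].shape; f=h/2/np.tan(np.radians(c["fovy"]/2))
    u,v=np.meshgrid(np.arange(w),np.arange(h)); x=(u-c["cx"])/f;y=(v-c["cy"])/f
    a,b=x.copy(),y.copy()
    for _ in range(10):
        s=1+c["k1"]*(a*a+b*b); a=x/s;b=y/s
    z=c["z_map"]; P=np.stack([a*z,b*z,z],-1); return P@c["E"][:3,:3].T+c["E"][:3,3]
E
python3 - <<'E'
from h import *
print(ctrl.get_obs())
a=snap("scene","s0");b=snap("top","t0")
for c in(a,b):print(c["fovy"],c["k1"],c["E"].round(3).tolist())
cv2.imwrite("pics/a.png",cv2.resize(np.vstack([a["img"],b["img"]])[:,:,::-1],None,fx=.78,fy=.78))
E
```

```text
{'time_s': 0.0, 'q': array([-1.49230689e+00,  1.81546509e-01,  1.60797156e+00, -1.26582119e-06,
        1.35379484e+00, -2.06292166e-01]), 'dq': array([ 0.00123101, -0.0003762 , -0.00146706, -0.00097567,  0.00016763,
       -0.00068393]), 'joint_efforts': array([ 2.71974869e-06, -4.44868898e+01, -3.51337373e+01, -4.50720881e-04,
        9.00714513e-03,  1.71938274e-05]), 'eef_pos': array([ 0.16152645, -0.5513345 ,  0.25539865]), 'eef_rot': array([-8.58410991e-04,  9.89879161e-01,  1.41910208e-01,  5.43092035e-05]), 'wrist_force': array([0.83372438, 0.4745626 , 0.5884742 ]), 'torque': array([-0.01966793, -0.01618195,  0.02280527]), 'grasp_force': 0.0, 'opening': 0.9991293563250608}
52.37776054799492 0.008437123039003068 [[-0.882, -0.292, 0.37, 0.183], [-0.472, 0.54, -0.697, 0.775], [0.004, -0.789, -0.614, 0.715], [0.0, 0.0, 0.0, 1.0]]
57.0142889624486 -0.06464802365377961 [[0.014, -0.984, 0.175, 0.39], [-1.0, -0.013, 0.007, 0.05], [-0.005, -0.175, -0.984, 1.034], [0.0, 0.0, 0.0, 1.0]]
```

View pics/a.png

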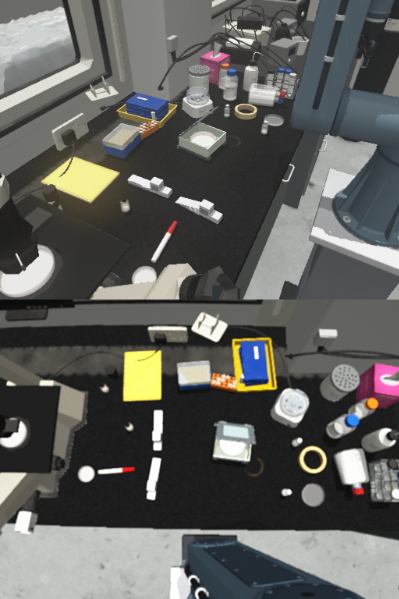

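Run:
```python
from h import *
b=load("t0");P=cloud(b)
im=b["img"][120:280,160:420,::-1]
cv2.imwrite("pics/b.png",cv2.resize(im,None,fx=3,fy=3,interpolation=cv2.INTER_CUBIC))
# bench height and objects
m=(P[...,2]>.006)&(P[...,2]<.2)&(b["z_map"]>0)&(P[...,0]>.2)&(P[...,0]<.75)
print(np.median(P[220:260,330:350,2]))
n,l,s,c=cv2.connectedComponentsWithStats(m.astype(np.uint8))
for i in range(1,n):
    if s[i,4]>15:
        q=P[l==i]; print(c[i].round(),s[i,4],q.min(0).round(3),q.max(0).round(3),np.median(q,0).round(3))
```

```text
0.0012263134837091627
[ 63. 210.] 5427 [0.263 0.506 0.006] [0.75  0.697 0.2  ] [0.481 0.586 0.079]
[371. 143.] 1298 [ 0.666 -0.328  0.008] [ 0.75  -0.211  0.112] [ 0.711 -0.263  0.084]
[450. 153.] 1488 [ 0.628 -0.574  0.007] [ 0.75  -0.425  0.147] [ 0.673 -0.461  0.101]
[202. 168.] 525 [0.574 0.208 0.006] [0.725 0.238 0.053] [0.639 0.221 0.02 ]
[299. 182.] 2305 [ 0.527 -0.141  0.007] [0.679 0.012 0.156] [ 0.593 -0.059  0.056]
[165. 163.] 87 [0.647 0.321 0.006] [0.672 0.344 0.054] [0.655 0.33  0.039]
[487. 179.] 1003 [ 0.577 -0.661  0.006] [ 0.676 -0.562  0.177] [ 0.606 -0.581  0.104]
[380. 182.] 90 [ 0.596 -0.311  0.008] [ 0.618 -0.287  0.061] [ 0.606 -0.296  0.041]
[400. 205.] 521 [ 0.494 -0.411  0.006] [ 0.593 -0.312  0.031] [ 0.543 -0.361  0.025]
[451. 217.] 1818 [ 0.415 -0.541  0.006] [ 0.589 -0.447  0.078] [ 0.508 -0.488  0.072]
[196. 231.] 538 [0.392 0.213 0.006] [0.537 0.253 0.051] [0.455 0.231 0.021]
[496. 231.] 1542 [ 0.39  -0.665  0.006] [ 0.537 -0.585  0.124] [ 0.465 -0.604  0.075]
[110. 223.] 336 [0.45  0.46  0.007] [0.509 0.518 0.02 ] [0.479 0.488 0.015]
[149. 219.] 228 [0.481 0.307 0.006] [0.506 0.441 0.022] [0.493 0.373 0.015]
[411. 242.] 20 [ 0.422 -0.402  0.007] [ 0.451 -0.372  0.015] [ 0.435 -0.394  0.011]
[366. 247.] 94 [ 0.409 -0.263  0.007] [ 0.432 -0.241  0.063] [ 0.42  -0.248  0.043]
[394. 261.] 21 [ 0.373 -0.358  0.006] [ 0.396 -0.322  0.015] [ 0.379 -0.336  0.009]
```

View pics/b.png

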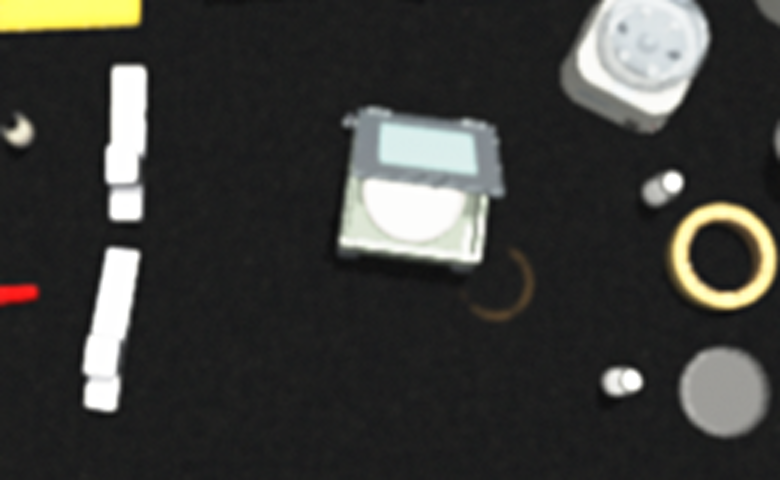

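Run:
```python
from h import *
for f in("t0","s0"):
  b=load(f);P=cloud(b).reshape(-1,3);G=b["img"].reshape(-1,3).astype(int)
  for nm,x0,x1,y0,y1 in(("far",.56,.74,.19,.26),("near",.38,.55,.19,.27)):
    k=(P[:,0]>x0)&(P[:,0]<x1)&(P[:,1]>y0)&(P[:,1]<y1)&(P[:,2]>-.01)&(P[:,2]<.06)&(G.min(1)>90)
    q=P[k]; c=q[:,:2].mean(0); r=cv2.minAreaRect((q[:,:2]*1000).astype(np.float32))
    w=np.linalg.svd(q[:,:2]-c,full_matrices=0)[2][0]; w*=np.sign(w[0]); t=(q[:,:2]-c)@w
    print(f,nm,k.sum(),r,c.round(4),np.degrees(np.arctan2(w[1],w[0])).round(1),t.min().round(4),t.max().round(4))
    print([(round(a,3),np.percentile(q[(t>=a)&(t<a+.01),2],[50,90]).round(3).tolist()) for a in np.arange(-.08,.08,.01) if ((t>=a)&(t<a+.01)).any()])
b=load("t0");P=cloud(b).reshape(-1,3)
k=(P[:,0]>.5)&(P[:,0]<.7)&(P[:,1]>-.16)&(P[:,1]<.03)
for lo,hi in((.007,.012),(.045,.06),(.07,.2)):
  q=P[k&(P[:,2]>lo)&(P[:,2]<hi)]; r=cv2.minAreaRect((q[:,:2]*1000).astype(np.float32)); print(lo,len(q),r,cv2.boxPoints(r).round().tolist())
q=P[k&(P[:,2]>.065)]; c=q.mean(0);u=np.linalg.svd(q-c,full_matrices=0)[2][2]; print("lid normal",u,c, q[:,2].max())
```

```text
t0 far 633 ((655.52392578125, 227.5388641357422), (162.95909118652344, 39.948814392089844), 0.47100210189819336) [0.6493 0.223 ] 1.5 -0.0753 0.088
[(np.float64(-0.08), [0.014, 0.021]), (np.float64(-0.07), [0.02, 0.023]), (np.float64(-0.06), [0.02, 0.022]), (np.float64(-0.05), [0.027, 0.047]), (np.float64(-0.04), [0.046, 0.048]), (np.float64(-0.03), [0.046, 0.048]), (np.float64(-0.02), [0.045, 0.049]), (np.float64(-0.01), [0.018, 0.047]), (np.float64(-0.0), [0.018, 0.021]), (np.float64(0.01), [0.018, 0.021]), (np.float64(0.02), [0.017, 0.021]), (np.float64(0.03), [0.019, 0.021]), (np.float64(0.04), [0.018, 0.021]), (np.float64(0.05), [0.018, 0.02]), (np.float64(0.06), [0.017, 0.02]), (np.float64(0.07), [0.016, 0.019])]
t0 near 663 ((467.78387451171875, 236.57943725585938), (41.268619537353516, 159.74948120117188), 84.0727767944336) [0.4665 0.2319] -5.2 -0.079 0.0807
[(np.float64(-0.08), [0.018, 0.022]), (np.float64(-0.07), [0.02, 0.023]), (np.float64(-0.06), [0.02, 0.023]), (np.float64(-0.05), [0.038, 0.048]), (np.float64(-0.04), [0.045, 0.048]), (np.float64(-0.03), [0.047, 0.049]), (
[... 1681 characters left out ...]
float64(0.06), [0.008, 0.01]), (np.float64(0.07), [0.005, 0.008])]
0.007 29 ((556.1683349609375, -40.69480895996094), (225.66107177734375, 94.04039764404297), 43.69620132446289) [[442.0, -85.0], [507.0, -153.0], [670.0, 3.0], [605.0, 71.0]]
0.045 169 ((602.7012329101562, -60.100013732910156), (130.20887756347656, 128.55792236328125), 83.14625549316406) [[531.0, -117.0], [659.0, -132.0], [674.0, -3.0], [547.0, 12.0]]
0.07 1026 ((620.186279296875, -62.24321746826172), (130.58949279785156, 80.88740539550781), 83.05320739746094) [[572.0, -122.0], [652.0, -132.0], [668.0, -2.0], [588.0, 7.0]]
lid normal [-0.73447431  0.08575486 -0.67319654] [ 0.61825248 -0.0616018   0.11625784] 0.1564551800927858
```

>>> {"api": "servo_tool", "payload": {
  "series": "1 0.04 -0.025 0 0 0 5; 1 0.08 -0.05 0 0 0 11; 1 0.12 -0.075 0 0 0 17; 1 0.16 -0.1 0 0 0 23; 1 0.2 -0.125 0 0 0 23; 1 0.23 -0.15 0 0 0 23; 1 0.26 -0.17 0 0 0 23; 1 0.29 -0.19 0 0 0 23; 1 0.32 -0.21 0 0 0 23; 1 0.35 -0.23 0 0 0 23; 1 0.38 -0.25 0 0 0 23; 1 0.41 -0.27 0 0 0 23"
}}

```text
time_s: 1.1
eef_pos: [0.4801, -0.1753, 0.2561]
eef_rot: [-0.0, 0.998, -0.058, -0.0]
wrist_force: [-0.7, 0.1, 0.4]
opening: 0.001
grasp_force: 0.0
```

```bash
cat >> h.py <<'E'
def goto(p,yaw):
    "shift along current tool axes and turn to TCP point p, tool x at yaw deg, pointing down"
    T=pose(); c,s=np.cos(np.radians(yaw)),np.sin(np.radians(yaw))
    G=np.array([[c,s,0],[s,-c,0],[0,0,-1.]])
    print("tcp",T[:3,3].round(4),"shift",(T[:3,:3].T@(np.array(p)-T[:3,3])).round(4),"turn",np.degrees(R.from_matrix(T[:3,:3].T@G).as_rotvec()).round(2))
E
python3 -c "
from h import *
goto([.5945,-.0593,.235],-6.8)"
```

```text
tcp [ 0.4801 -0.1753  0.2561] shift [ 0.1002 -0.1284  0.0211] turn [-0.01  0.01  0.16]
```

>>> {"api": "servo_tool", "payload": {
  "series": "1 0.025 -0.03 0 0 0 0; 1 0.05 -0.06 0 0 0 0; 1 0.075 -0.095 0 0 0 0; 1 0.1 -0.128 0.02 0 0 0; 1 0.1 -0.128 0.05 0 0 0; 1 0.1 -0.128 0.07 0 0 0; 1 0.1 -0.128 0.07 0 0 0"
}}

```text
time_s: 1.68
eef_pos: [0.5903, -0.06, 0.1803]
eef_rot: [-0.001, 0.998, -0.057, -0.005]
wrist_force: [-1.2, -0.7, -0.1]
opening: 0.001
grasp_force: 0.0
```

```bash
python3 -c "
from h import *
goto([.5945,-.0593,.185],-6.8)
c=snap('scene','s1');cv2.imwrite('pics/s1c.png',cv2.resize(c['img'][80:300,120:420,::-1],None,fx=2.5,fy=2.5))"
```

```text
tcp [ 0.5903 -0.06    0.1803] shift [ 0.004  -0.0012 -0.0047] turn [-0.1   0.58  0.23]
```

View pics/s1c.png

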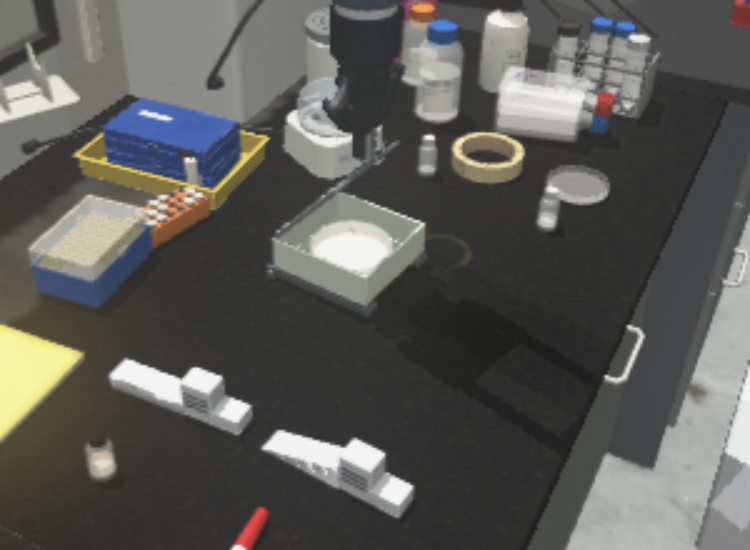

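>>> {"api": "servo_tool", "payload": {
  "series": "1 0 0 0.009 0 0 0; 1 -0.003 0 0.018 0 0 0; 1 -0.008 0 0.027 0 0 0; 1 -0.012 0 0.036 0 0 0; 1 -0.017 0 0.045 0 0 0; 1 -0.022 0 0.054 0 0 0; 1 -0.025 0 0.064 0 0 0; 1 -0.028 0 0.074 0 0 0; 1 -0.03 0 0.082 0 0 0; 1 -0.03 0 0.086 0 0 0; 1 -0.03 0 0.09 0 0 0; 1 -0.03 0 0.09 0 0 0"
}}

```text
time_s: 2.73
eef_pos: [0.5633, -0.0584, 0.0954]
eef_rot: [-0.0, 0.998, -0.058, -0.001]
wrist_force: [-0.2, 0.5, 0.4]
opening: -0.001
grasp_force: 0.0
```

```bash
python3 -c "
from h import *
goto([.5595,-.056,.085],-6.8);print(ctrl.get_obs()['wrist_force'])
c=snap('scene','s2');P=cloud(c).reshape(-1,3)
k=(abs(P[:,0]-.6)<.08)&(abs(P[:,1]+.06)<.08)&(P[:,2]>.045)&(P[:,2]<.1)
G=c['img'].reshape(-1,3);
for x in np.arange(.53,.68,.015):
  q=P[k&(abs(P[:,0]-x)<.0075)&(P[:,1]<-.07),2]; print(round(x,3),len(q),np.percentile(q,[10,50,90]).round(4) if len(q) else '')
cv2.imwrite('pics/s2c.png',cv2.resize(c['img'][130:230,200:320,::-1],None,fx=5,fy=5))"
```

```text
tcp [ 0.5633 -0.0584  0.0954] shift [-0.004  -0.0019  0.0104] turn [-0.02  0.07  0.12]
[-0.21957321  0.47503953  0.38844333]
0.53 21 [0.0486 0.0532 0.0703]
0.545 63 [0.0503 0.0691 0.0713]
0.56 31 [0.067  0.0688 0.0705]
0.575 7 [0.0662 0.067  0.0686]
0.59 14 [0.0655 0.0665 0.0682]
0.605 27 [0.0641 0.0651 0.0662]
0.62 29 [0.0614 0.0637 0.0656]
0.635 38 [0.0611 0.063  0.0644]
0.65 44 [0.0588 0.0605 0.0624]
0.665 24 [0.0578 0.0592 0.0608]
0.68 0
```

>>> {"api": "servo_tool", "payload": {
  "series": "1 0 0 0.003 0 0 0; 1 0 0 0.006 0 0 0; 1 0 0 0.009 0 0 0; 1 0 0 0.011 0 0 0; 1 0 0 0.011 0 0 0; 1 0 0 0.011 0 0 0"
}}

```text
time_s: 3.28
eef_pos: [0.5636, -0.0585, 0.0852]
eef_rot: [-0.0, 0.998, -0.058, -0.0]
wrist_force: [0.5, -0.1, 0.3]
opening: -0.001
grasp_force: 0.0
```

>>> {"api": "servo_tool", "payload": {
  "series": "1 0 0 0.001 0 0 0; 1 0 0 0.002 0 0 0; 1 0 0 0.003 0 0 0; 1 0 0 0.003 0 0 0"
}}

```text
time_s: 3.62
eef_pos: [0.5638, -0.0586, 0.0847]
eef_rot: [0.0, 0.998, -0.058, -0.0]
wrist_force: [-8.9, 2.8, 19.8]
opening: 0.002
grasp_force: 9.9
```

>>> {"api": "servo_tool", "payload": {
  "series": "1 0 0 -0.003 0 0 0; 1 0 0 -0.03 0 0 0; 1 0 0 -0.07 0 0 0; -1 -0.02 -0.03 -0.1 0 0 0; -1 -0.04 -0.065 -0.115 0 0 0; -1 -0.06 -0.1 -0.115 0 0 0; -1 -0.08 -0.135 -0.115 0 0 0; -1 -0.1 -0.17 -0.115 0 0 0; -1 -0.12 -0.205 -0.115 0 0 0; -1 -0.14 -0.24 -0.115 0 0 0; -1 -0.16 -0.276 -0.115 0 0 0; -1 -0.16 -0.276 -0.115 0 0 0"
}}

```text
time_s: 4.62
eef_pos: [0.4333, 0.2398, 0.1973]
eef_rot: [-0.001, 0.998, -0.055, -0.001]
wrist_force: [0.2, -0.1, 0.0]
opening: 0.997
grasp_force: 0.0
```

```bash
cat >> h.py <<'E'
def fit(P,G,x0,x1,y0,y1,zlo,zhi,gmin=90):
    k=(P[:,0]>x0)&(P[:,0]<x1)&(P[:,1]>y0)&(P[:,1]<y1)&(P[:,2]>zlo)&(P[:,2]<zhi)&(G.min(1)>gmin)
    q=P[k]; r=cv2.minAreaRect((q[:,:2]*1000).astype(np.float32)); return len(q),np.round(r[0],1),np.round(r[1],1),round(r[2],1),np.median(q,0).round(4)
E
python3 -c "
from h import *
goto([.4366,.2346,.2],-6.3)
c=snap('wrist','w0');P=cloud(c).reshape(-1,3);G=c['img'].reshape(-1,3).astype(int)
print('grip',fit(P,G,.38,.55,.18,.28,.04,.052));print('all',fit(P,G,.36,.57,.18,.28,.0035,.052,0))
print('all>15',fit(P,G,.36,.57,.18,.28,.015,.052,0))
c=snap('top','t1');P=cloud(c).reshape(-1,3);G=c['img'].reshape(-1,3).astype(int)
print('grip top',fit(P,G,.38,.55,.18,.28,.04,.052))
k=(abs(P[:,0]-.6)<.1)&(abs(P[:,1]+.06)<.1)&(P[:,2]>.05)&(P[:,2]<.1)
q=P[k];r=cv2.minAreaRect((q[:,:2]*1000).astype(np.float32));print('lid',r,cv2.boxPoints(r).round(1).tolist())
A=np.c_[q[:,:2],np.ones(len(q))];print('slope',np.linalg.lstsq(A,q[:,2],rcond=None)[0])
"
```

```text
tcp [0.4333 0.2398 0.1973] shift [ 0.0038  0.0048 -0.0027] turn [-0.13  0.09 -0.02]
grip (1140, array([439.6, 235.3]), array([28. , 36.4]), 85.0, array([0.4408, 0.2352, 0.0443]))
all (4247, array([467.2, 232.8]), array([ 29. , 152.3]), 84.8, array([0.4693, 0.2327, 0.0188]))
all>15 (2909, array([445.7, 234.7]), array([ 28.9, 109.2]), 84.5, array([0.4514, 0.2346, 0.0229]))
grip top (8, array([438.9, 227.8]), array([33.6,  7.7]), 1.9, array([0.4263, 0.2283, 0.0449]))
lid ((604.3031616210938, -60.470542907714844), (130.845703125, 131.23931884765625), 83.2565689086914) [[531.5, -117.69999694824219], [661.7999877929688, -133.10000610351562], [677.2000122070312, -3.200000047683716], [546.7999877929688, 12.199999809265137]]
slope [ 1.02104244e-03 -8.10824097e-05  6.05040749e-02]
```

View pics/w0.png

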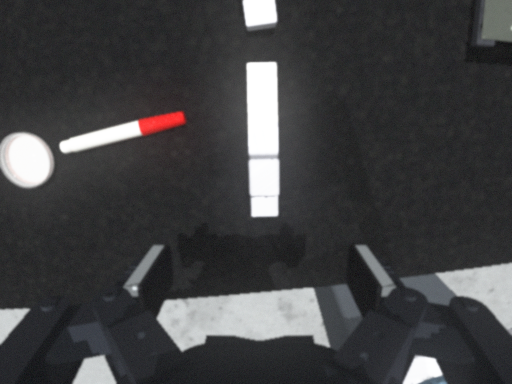

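>>> {"api": "servo_tool", "payload": {
  "series": "-1 0.007 0.004 0.03 0 0 -1.1; -1 0.007 0.004 0.06 0 0 -1.1; -1 0.007 0.004 0.09 0 0 -1.1; -1 0.007 0.004 0.1 0 0 -1.1; -1 0.007 0.004 0.1 0 0 -1.1; -1 0.007 0.004 0.1 0 0 -1.1"
}}

```text
time_s: 5.22
eef_pos: [0.4439, 0.2286, 0.0976]
eef_rot: [0.0, 0.999, -0.049, -0.0]
wrist_force: [0.5, 0.2, 1.1]
opening: 0.998
grasp_force: 0.0
```

```bash
python3 -c "
from h import *
goto([.4396,.2353,.034],-5.2)"
```

```text
tcp [0.4439 0.2286 0.0976] shift [-0.0049 -0.0063  0.0636] turn [ 0.02  0.03 -0.47]
```

```bash
python3 -c "
from h import *
c=snap('wrist','w1');P=cloud(c).reshape(-1,3);G=c['img'].reshape(-1,3).astype(int)
print('grip',fit(P,G,.38,.55,.18,.28,.04,.052));print('all',fit(P,G,.36,.57,.18,.28,.0035,.052,0))
goto([.4396,.2353,.034],-5.2)"
```

```text
grip (2390, array([439.8, 235.7]), array([27.5, 36.2]), 84.9, array([0.4415, 0.2353, 0.0444]))
all (8826, array([467.3, 233.1]), array([ 28.9, 151.8]), 85.3, array([0.4718, 0.2325, 0.019 ]))
tcp [0.4447 0.229  0.0986] shift [-0.0058 -0.0057  0.0646] turn [-0.03 -0.1  -0.45]
```

>>> {"api": "servo_tool", "payload": {
  "series": "-1 -0.005 -0.0065 0.02 0 0 -0.4; -1 -0.005 -0.0065 0.04 0 0 -0.4; -1 -0.005 -0.0065 0.055 0 0 -0.4; -1 -0.005 -0.0065 0.064 0 0 -0.4; -1 -0.005 -0.0065 0.064 0 0 -0.4; 1 -0.005 -0.0065 0.064 0 0 -0.4; 1 -0.005 -0.0065 0.064 0 0 -0.4; 1 -0.005 -0.0065 0.064 0 0 -0.4; 1 -0.005 -0.0065 0.064 0 0 -0.4; 1 -0.005 -0.0065 0.064 0 0 -0.4; 1 -0.005 -0.0065 0.064 0 0 -0.4; 1 -0.005 -0.0065 0.064 0 0 -0.4"
}}

```text
time_s: 6.27
eef_pos: [0.4398, 0.2366, 0.0342]
eef_rot: [-0.0, 0.999, -0.045, 0.001]
wrist_force: [-0.2, -0.8, 6.0]
opening: 0.323
grasp_force: 60.0
```

```bash
python3 -c "
from h import *
goto([.4396,.2353,.034],-5.2);print(ctrl.get_obs()['wrist_force'])"
```

```text
tcp [0.4398 0.2366 0.0342] shift [-0.0001  0.0013  0.0002] turn [-0.03 -0.09  0.02]
[-0.19615138 -0.78599283  6.00010076]
```

>>> {"api": "servo_tool", "payload": {
  "series": "1 0 0 -0.01 0 0 0; 1 -0.01 0 -0.02 0 0 0; 1 -0.02 0.02 -0.025 0 0 0; 1 -0.02 0.05 -0.025 0 0 0.5; 1 -0.015 0.08 -0.025 0 0 1; 1 -0.015 0.11 -0.025 0 0 1.5; 1 -0.01 0.14 -0.025 0 0 1.5; 1 -0.01 0.17 -0.025 0 0 1.5; 1 -0.005 0.2 -0.025 0 0 1.5; 1 -0.005 0.23 -0.025 0 0 1.5; 1 -0.005 0.26 -0.025 0 0 1.5; 1 -0.005 0.275 -0.025 0 0 1.5"
}}

```text
time_s: 7.27
eef_pos: [0.4091, -0.0397, 0.059]
eef_rot: [0.0, 0.998, -0.059, 0.0]
wrist_force: [1.1, -0.0, -0.2]
opening: 0.319
grasp_force: 59.5
```

>>> {"api": "servo_tool", "payload": {
  "series": "1 0 0 0 0 0 0; 1 0 0 0.01 0 0 0; 1 0 0 0.015 0 0 0; 1 0 0 0.015 0 0 0; 1 0 0 0.015 0 0 0"
}}

```text
time_s: 7.68
eef_pos: [0.4087, -0.0362, 0.0431]
eef_rot: [-0.0, 0.998, -0.058, -0.001]
wrist_force: [1.1, -0.2, -1.2]
opening: 0.322
grasp_force: 59.4
```

```bash
python3 -c "
from h import *
goto([.42,-.0386,.034],-6.74);print(ctrl.get_obs()['wrist_force'])
c=snap('wrist','w2');P=cloud(c).reshape(-1,3);G=c['img'].reshape(-1,3).astype(int)
print('grip',fit(P,G,.36,.55,-.08,.0,.04,.07));print('all',fit(P,G,.36,.527,-.08,.0,.0125,.06,60))
q=P[(abs(P[:,0]-.6)<.1)&(abs(P[:,1]+.06)<.1)&(P[:,2]>.055)&(P[:,2]<.07)];r=cv2.minAreaRect((q[:,:2]*1000).astype(np.float32));print('lid',r,cv2.boxPoints(r).round(1).tolist())
"
```

```text
tcp [ 0.4087 -0.0362  0.0431] shift [0.0116 0.0011 0.0091] turn [-0.03  0.08  0.12]
[ 1.09818004 -0.23295691 -1.17822195]
grip (6039, array([409.3, -36. ]), array([40.3, 36.4]), 84.2, array([ 0.4158, -0.0363,  0.0531]))
all (18850, array([435.4, -41. ]), array([ 44.3, 150.1]), 78.1, array([ 0.4388, -0.04  ,  0.029 ]))
lid ((0.0, 0.0), (0.0, 0.0), 0.0) [[0.0, 0.0], [0.0, 0.0], [0.0, 0.0], [0.0, 0.0]]
```

View pics/w2.png

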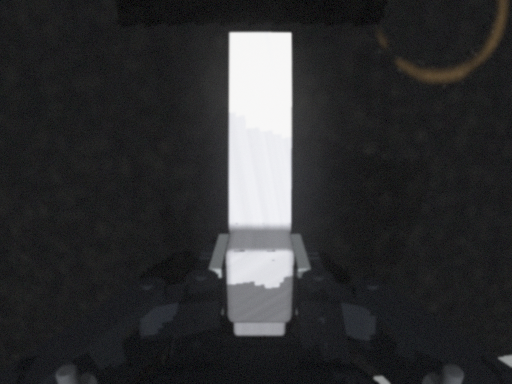

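```bash
python3 -c "
from h import *
c=load('w2');P=cloud(c)
for v in (5,15,22,28,36,60,120,200): print(v,P[v,200].round(4),P[v,260].round(4))
for u in (112,125,378,390): print(u,P[10,u].round(4),P[18,u].round(4))
print(c['E'].round(3))
"
```

```text
5 [ 0.5313 -0.0212 -0.0021] [ 0.5274 -0.05   -0.0013]
15 [ 0.5266 -0.0206 -0.0013] [ 0.523  -0.0495 -0.0013]
22 [ 0.5234 -0.0201 -0.0013] [ 0.5198 -0.0491 -0.0012]
28 [ 0.5207 -0.0197 -0.0013] [ 0.5172 -0.0488 -0.0018]
36 [ 0.5172 -0.019  -0.002 ] [ 0.511  -0.0481  0.0108]
60 [ 0.5059 -0.0173 -0.0013] [ 0.5003 -0.0468  0.0141]
120 [ 0.4768 -0.0127 -0.0009] [ 0.4742 -0.0438  0.021 ]
200 [ 0.4335 -0.0053 -0.0008] [ 0.4398 -0.0398  0.0304]
112 [ 0.5354  0.0224 -0.0014] [ 0.5315  0.0228 -0.0006]
125 [ 0.5346  0.0161 -0.0021] [ 0.5309  0.0168 -0.0021]
378 [ 0.5195 -0.1069 -0.0007] [ 0.5162 -0.1073 -0.0022]
390 [ 0.5195 -0.1137 -0.0025] [ 0.5156 -0.1131 -0.0015]
[[-0.115 -0.95  -0.289  0.482]
 [-0.993  0.111  0.033 -0.044]
 [ 0.     0.291 -0.957  0.159]
 [ 0.     0.     0.     1.   ]]
```

>>> {"api": "servo_tool", "payload": {
  "series": "1 0 0.001 0.004 0 0 0; 1 0 0.001 0.007 0 0 0; 1 0 0.001 0.009 0 0 0; 1 0 0.001 0.009 0 0 0; 1 0 0.001 0.009 0 0 0"
}}

```text
time_s: 8.15
eef_pos: [0.4091, -0.0379, 0.0342]
eef_rot: [-0.0, 0.998, -0.058, -0.0]
wrist_force: [0.0, -0.0, -0.2]
opening: 0.322
grasp_force: 59.6
```

>>> {"api": "servo_tool", "payload": {
  "series": "1 0 0 0.0005 0 0 0; 1 0 0 0.001 0 0 0; 1 0 0 0.001 0 0 0; 1 0 0 0.001 0 0 0"
}}

```text
time_s: 8.48
eef_pos: [0.4091, -0.0379, 0.0342]
eef_rot: [-0.0, 0.998, -0.058, -0.0]
wrist_force: [-6.3, 1.8, 16.6]
opening: 0.32
grasp_force: 61.8
```

>>> {"api": "servo_tool", "payload": {
  "series": "1 0.004 0 -0.0005 0 0 0; 1 0.01 0 -0.0005 0 0 0; 1 0.016 0 -0.0005 0 0 0; 1 0.022 0 -0.0005 0 0 0; 1 0.028 0 -0.0005 0 0 0; 1 0.034 0 -0.0005 0 0 0; 1 0.04 0 -0.0005 0 0 0; 1 0.045 0 -0.0005 0 0 0; 1 0.05 0 -0.0005 0 0 0; 1 0.052 0 -0.0005 0 0 0; 1 0.052 0 -0.0005 0 0 0"
}}

```text
time_s: 9.4
eef_pos: [0.461, -0.0442, 0.0342]
eef_rot: [0.0, 0.998, -0.058, -0.0]
wrist_force: [-3.1, 0.5, 6.0]
opening: 0.323
grasp_force: 60.2
```

```bash
cat > lid.py <<'E'
from h import *
goto([.4847,-.0463,.034],-6.74);print(ctrl.get_obs()['wrist_force'].round(1))
for n in('top','scene'):
    c=snap(n,'m');P=cloud(c).reshape(-1,3)
    e=np.array([.9931,-.1175]);s=(P[:,:2]-[.6037,-.0604])@e;t=(P[:,:2]-[.6037,-.0604])@[.1175,.9931]
    k=(abs(t)<.06)&(abs(s)<.06)&(P[:,2]>.05)&(P[:,2]<.08)
    A=np.c_[s[k],np.ones(k.sum())];m=np.linalg.lstsq(A,P[k,2],rcond=None)[0]
    print(n,k.sum(),'slope',m.round(4),'front',(m[1]-.06*m[0]).round(4))
E
python3 lid.py
```

```text
tcp [ 0.461  -0.0442  0.0342] shift [ 0.0238 -0.0007  0.0002] turn [0.01 0.   0.06]
[-3.1  0.5  6. ]
top 1567 slope [-0.0044  0.0613] front 0.0616
scene 971 slope [-0.0031  0.0598] front 0.0599
```

Baseline recorded. Advance to just past the expected contact.

>>> {"api": "servo_tool", "payload": {
  "series": "1 0.003 0 0 0 0 0; 1 0.006 0 0 0 0 0; 1 0.009 0 0 0 0 0; 1 0.012 0 0 0 0 0; 1 0.014 0 0 0 0 0; 1 0.014 0 0 0 0 0"
}}

```text
time_s: 10.0
eef_pos: [0.4703, -0.0451, 0.0341]
eef_rot: [-0.0, 0.998, -0.058, -0.005]
wrist_force: [-23.9, 0.4, 30.4]
opening: 0.318
grasp_force: 63.6
```

```bash
python3 lid.py
```

```text
tcp [ 0.4703 -0.0451  0.0341] shift [ 0.0144 -0.0004 -0.0001] turn [-0.01  0.63  0.14]
[-23.9   0.4  30.4]
top 1344 slope [-0.0063  0.0615] front 0.0618
scene 971 slope [-0.0002  0.0598] front 0.0598
```

>>> {"api": "servo_tool", "payload": {
  "series": "1 0 0 -0.0003 0 0 0; 1 0 0 -0.0006 0 0 0; 1 0 0 -0.0008 0 0 0; 1 0 0 -0.0008 0 0 0; 1 0 0 -0.0008 0 0 0"
}}

```text
time_s: 10.52
eef_pos: [0.4704, -0.0451, 0.0342]
eef_rot: [-0.0, 0.998, -0.058, -0.005]
wrist_force: [-18.9, -1.4, 18.3]
opening: 0.316
grasp_force: 61.9
```

```bash
python3 lid.py
```

```text
tcp [ 0.4704 -0.0451  0.0342] shift [ 0.0144 -0.0004  0.    ] turn [-0.02  0.56  0.12]
[-18.9  -1.4  18.3]
top 1348 slope [-0.0035  0.0614] front 0.0616
scene 976 slope [-0.0009  0.0598] front 0.0599
```

>>> {"api": "servo_tool", "payload": {
  "series": "1 0 0 -0.0004 0 0 0; 1 0 0 -0.0008 0 0 0; 1 0.001 0 -0.0012 0 0 0; 1 0.002 0 -0.0012 0 0 0; 1 0.002 0 -0.0012 0 0 0"
}}

```text
time_s: 11.03
eef_pos: [0.4728, -0.0449, 0.0343]
eef_rot: [-0.001, 0.998, -0.058, -0.004]
wrist_force: [-10.2, -0.1, 2.1]
opening: 0.318
grasp_force: 59.9
```

```bash
python3 lid.py
```

```text
tcp [ 0.4728 -0.0449  0.0343] shift [0.012  0.     0.0002] turn [-0.07  0.48  0.08]
[-10.2  -0.1   2.1]
top 1305 slope [-0.0087  0.0617] front 0.0623
scene 965 slope [-0.0065  0.0601] front 0.0605
```

>>> {"api": "servo_tool", "payload": {
  "series": "1 0.001 0 0 0 0 0; 1 0.002 0 0 0 0 0; 1 0.003 0 0 0 0 0; 1 0.004 0 0 0 0 0; 1 0.005 0 0 0 0 0; 1 0.006 0 0 0 0 0; 1 0.006 0 0 0 0 0"
}}

```text
time_s: 11.72
eef_pos: [0.4788, -0.0455, 0.0343]
eef_rot: [-0.001, 0.998, -0.058, -0.004]
wrist_force: [-10.4, 0.8, 2.7]
opening: 0.317
grasp_force: 60.0
```

```bash
python3 lid.py
```

```text
tcp [ 0.4788 -0.0455  0.0343] shift [0.0059 0.0001 0.0002] turn [-0.08  0.48  0.09]
[-10.4   0.8   2.7]
top 1190 slope [-0.0218  0.0625] front 0.0638
scene 956 slope [-0.0206  0.061 ] front 0.0623
```

>>> {"api": "servo_tool", "payload": {
  "series": "1 0.001 0 0 0 0 0; 1 0.002 0 0 0 0 0; 1 0.003 0 0 0 0 0; 1 0.004 0 0 0 0 0; 1 0.005 0 0 0 0 0; 1 0.006 0 0 0 0 0; 1 0.007 0 0 0 0 0; 1 0.007 0 0 0 0 0; 1 0.007 0 0 0 0 0; 1 0.007 0 0 0 0 0"
}}

```text
time_s: 12.65
eef_pos: [0.4859, -0.0463, 0.0342]
eef_rot: [-0.001, 0.998, -0.058, -0.004]
wrist_force: [-9.5, 2.0, 2.0]
opening: 0.317
grasp_force: 59.9
```

```bash
python3 lid.py; python3 -c "
from h import *
c=load('m');cv2.imwrite('pics/fin.png',cv2.resize(c['img'][100:260,140:340,::-1],None,fx=3.5,fy=3.5))
P=cloud(c).reshape(-1,3);G=c['img'].reshape(-1,3).astype(int)
print(fit(P,G,.56,.74,.19,.26,.006,.06))
P=cloud(load('s0')).reshape(-1,3);G=load('s0')['img'].reshape(-1,3).astype(int);print(fit(P,G,.56,.74,.19,.26,.006,.06))"
```

```text
tcp [ 0.4859 -0.0463  0.0342] shift [-0.0012  0.0001  0.0002] turn [-0.07  0.46  0.08]
[-9.5  2.   2. ]
top 1052 slope [-0.039   0.0636] front 0.066
scene 941 slope [-0.033   0.0621] front 0.0641
(729, array([652.4, 224.5]), array([154.6,  30.4]), 1.1, array([0.6319, 0.2309, 0.0181]))
(732, array([652., 225.]), array([ 32.3, 155.1]), 90.0, array([0.6323, 0.2309, 0.0181]))
```

View pics/fin.png

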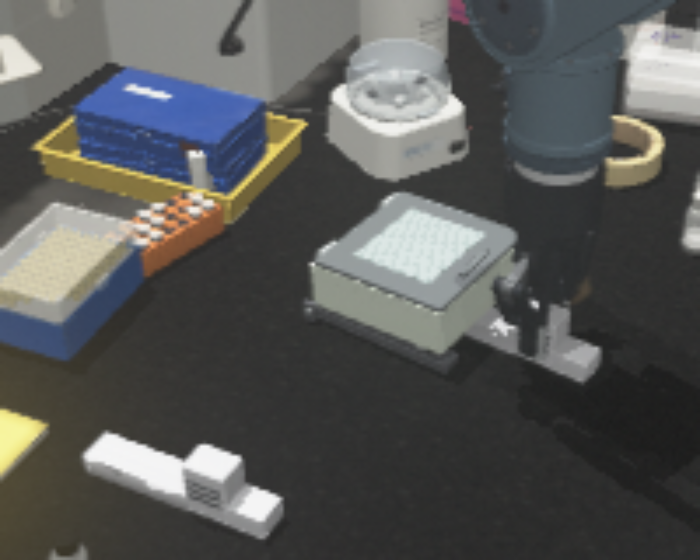

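```bash
python3 -c "
from bench import ctrl
print(ctrl.hand_in())"
```

```text
the job is handed in; nothing more can be done
None
```

The lid is shut and the gripped wedge lies under the bar, holding the front of the box about 4 mm up by the camera's depth readings; I handed the job in at about 13 s, but the hand-in gave no verdict.

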